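Set the bleed valve and crack the sealed lid of the mortar curing chamber

TASK

Vent the curing chamber: with the lid still shut, turn the bleed-valve knob clockwise until the tip of its pointer lines up with the index mark on the dial and let it rest there for a moment. Then take the lid by its bar, break it free of its sticky seal without flinging it open, and hold it just slightly open, its front edge raised about 25 mm. Finish while still holding the lid there, with the pointer still on the mark and the things around the chamber left standing where they are.

Things in the scene. Friction and masses are not known exactly. Their poses are not given: they have to be found in the camera images.
- chamber: Aluminium curing chamber, fixed to the bench: a box 170 mm (its x) by 200 mm (its y) by 95 mm high, with the grey bleed-valve deck, 180 x 148 mm and 70 mm high, joined to its right (-y) side. Origin at the centre of the box's underside on the bench; x points to the hinge (far) side, y to the left. The knob's axis is at (-55, -185) mm and the pointer's pivot at (10, -185) mm in this frame.
- lid (a joint): Opening angle of the lid (rad): 0 shut, at most 0.7; the front edge rises, 173 mm from the hinge (25 mm up = 0.145 rad). Sticky seal: about 15 to 17 N upward at the bar starts it, it lets go over the bar's first 7 mm of rise, then only the weight is left (2 to 4 N at the bar; fingers that do not tilt with the bar feel some N more). Let go, it falls shut and seals again.
- lid_bar (a point): Centre of the lid's grab bar: a level steel bar 14 mm thick and 90 mm long, along the chamber's y, on two posts 80 mm apart near the lid's front edge. Shut, its centre is 133 mm above the bench and 30 mm above the lid's top face (23 mm free below the bar).
- lid_hinge (a point): Middle of the lid's hinge line, at the far top edge of the box, 95 mm above the bench; the hinge runs along the chamber's y. The bar centre is 150 mm in front of it and 38 mm above it when shut.
- valve (a joint): Knob angle (rad), 0 to 2.6, growing clockwise seen from above; it stays where it is left (friction about 0.04 N m).
- valve_grip (a point): On the knob's axis at the height to grip it, 107 mm above the bench (37 mm above the deck). The knob's grip is an upright bar 14 mm thick, 42 mm long, 32 mm high, its top 7 mm above this point, on a round flange whose top is 14 mm above the deck. At valve = 0 the bar lies along the chamber's x; it turns with the knob. This point's frame turns with the knob: its x lies along the bar.
- pointer_tip (a point): Tip of the thin black pointer lying over the white dial, 45 mm from its pivot; it turns clockwise by 0.6 of the knob's angle.
- mark (a point): The index mark: the black T-shaped tab on the rim of the dial; this point is where the pointer's tip comes to lie when it is lined up, 45 mm from the pivot, just inside the tab. The tab is stiff and stays where it is set; it always lies clockwise of the pointer at the start.
- release_oil: Bottle of mould oil, 59 mm wide and 170 mm tall, standing left of the chamber; origin under its centre. Leave it alone.
- tape_measure: Tape measure 36 x 86 x 64 mm, standing left of the chamber; origin under its centre. Leave it alone.
- tealight_cup: Small cast mortar cup, 57 mm wide and 60 mm tall, in front of the chamber; origin under its centre. Leave it alone.
- line_reel: Reel of mason's line, 55 mm wide and 54 mm tall, in front of the chamber; origin under its centre. Leave it alone.

How it is judged:
On the way, in this order (a step that is already met when the one before it is completed fails the run):
1. the pointer's tip rests on the mark (within 3.5 mm) with the lid still shut (horizontal distance between pointer_tip and mark below 0.0035 m and velocity of joint valve between -0.15 and 0.15 rad/s and value of joint lid below 0.012 rad), for 0.4 s.
2. the lid has broken free of the seal, in the fingers (value of joint lid above 0.05 rad and contact force between the fingers and chamber above 0.5 N), for 0.1 s.
At the end, for the whole second after the job is handed in: The fingers hold the lid still at 0.087 to 0.203 rad (front edge 15 to 35 mm up), nothing else props it, and the pointer's tip is still within 4.5 mm of the mark (value of joint lid between 0.087 and 0.203 rad and velocity of joint lid between -0.05 and 0.05 rad/s and contact force between the fingers and chamber above 1.5 N and horizontal distance between pointer_tip and mark below 0.0045 m and contact force between chamber and release_oil below 0.3 N and contact force between chamber and tape_measure below 0.3 N and contact force between chamber and tealight_cup below 0.3 N and contact force between chamber and line_reel below 0.3 N); the arm keeps its last pose, push and grip.
It fails at once if the lid is flung open (front edge more than about 60 mm up) (value of joint lid above 0.35 rad).
It fails at once if a thing standing by the chamber is moved more than 25 mm or tipped (distance of any of release_oil, tape_measure, tealight_cup, line_reel from where it was at the start of the episode above 0.025 m or angle between any of release_oil, tape_measure, tealight_cup, line_reel's own z axis and vertical above 0.35 rad).
It also fails if it takes over 54 s, if anything falls off the work surface, if the arm or the gripper's body presses on something with over 40 N, if the wrist force passes 120 N, or if a joint passes its speed limit or range.

ROBOT

A 6-joint arm with a two-finger parallel gripper is mounted at the origin on a cart in front of the work surface, level with it; the furniture and walls round the work are solid. World frame = base frame: x ahead of the robot, y to its left, z up, the work surface at z = 0. Lengths are in m, angles in rad, forces in N, time in s.
With the tool pointing down it reaches from about 0.275 to 0.75 m from the base axis. Payload 10.2 kg.
Tool frame: the origin (TCP) lies midway between the tips of the shut fingers; the grasp point (between the pads) lies 19 mm behind it; z points along the fingers, y is the line along which they close (so a half turn about z gives the same grasp; the last joint's range is limited). The gripper opens to 85 mm and grips with 20 to 120 N. Pads are 22 mm wide; open, the fingers measure 114 mm over their backs; the gripper's body (76 mm by 85 mm) begins 54 mm behind the grasp point. The pads swing forward as they close: fully open they stand 13 mm farther back than shut.
Start: joints at [0.985, 0.313, 1.498, -0, 1.331, -0.223], TCP at [0.186, 0.491, 0.207] pointing down, gripper open.
Joint ranges: [-2.94, 2.94], [-0.97, 2.17], [0.19, 2.56], [-1.23, 4.37], [0.02, 3.11], [-2.88, 2.88]. Speed limits (rad/s): [2.39, 2.39, 3.01, 3.14, 3.14, 3.14].

INTERFACE

Orientations are given as a 3x3 rotation matrix whose columns are the frame's x, y, z axes.
In Python, from workcell import manip gives the robot as it stands.
- The arm moves only by the tool move_arm, never from a script. Its argument "deltas" is one flat list of numbers, 7 for each row, row after row: the turn, a rotation vector about the tool's x, y, z in degrees, then the shift along the tool's x, y, z in m, then the closure, from -1 (fully open) to 1 (shut), so that 0 is half open. In form: [rx, ry, rz, dx, dy, dz, claw, rx, ry, rz, dx, dy, dz, claw, ...]. A call has exactly 8 rows; each row shifts and turns the commanded pose from where the row before left it, along the tool's axes as they then stand; what a row does not reach is not made up. A row lasts 1/8 s, in which the tool goes at most 62.5 mm and 10.7 degrees, less where a joint would pass 70% of its speed; a pose out of reach is approached as far as the arm can. A call is refused whole if a number of a shift passes 0.0625 or a number of a turn 10.7, either way. A call with a gripper value outside its range is refused whole. The fingers move at their own pace and stop on an object; "grip_force" is the grip in N (left out, the last holds). Time passes only in rows, so rows that do not move let the fingers close, or fill a call up. It gives the time, the measured TCP pose, the force, the opening and the grip force at its end, in the units of the state.
- manip.observe(): the state, without advancing time (a new reading comes with each control period).
- manip.camera(name): name is "side" or "top" or "wrist"; returns a dict with "pixels" (400x640x3 uint8, red, green, blue), "range_z" (400x640 float32, m along the optical axis (not along the pixel's ray), 0 where there is no reading), "K" (3x3 intrinsics, pixels), "k1" (the pictures are not rectified: a ray, as slopes to the right and down, at radius r is drawn at 1 + k1 r^2 times it, then the intrinsics apply), "camera_from_world" (4x4, takes a point from world to camera coordinates). Camera axes: x right, y up, looking along -z (the intrinsics and any distortion apply to the point x, -y, -z); pixel columns grow to the right and rows downward; lengths in m; the calibration is good to about 2 mm. A picture is of the moment at which its call begins.
- manip.hand_in(): hands the job in; it is judged then, once.
Trained networks look in a picture, given as the dict that the camera call returned (one of the last four; its "shot" number tells which), for a name from the list of things; names that differ only in an ending like _2 or _b are one class to them, and where a whole thing is asked for, a point or a joint stands for the part that bears it (a point fixed in the world has none). Each returns a list of dicts, best first, with "p" (0 to 1); they miss things now and then, are a little off and sometimes report something else, mostly with a low value. They report only what shows in the picture. A call takes as long as a camera call.
- manip.masks_of(picture, query): "mask" (400x640 bool, what is visible of it) and "point" ([column, row] in pixels, amid what is visible of it).
The state is a dict: "time_s": time; "qpos": joint angles; "joint_velocities": joint speeds; "joint_efforts": joint torques, N m; "position": TCP position; "tcp_rot": TCP orientation; "ft_force": force on the tool from outside, world axes, zero at the start; "ft_torque": the same for the moment, N m; "finger_gap": finger opening in m; "grasp_force": force on a finger pad.
Only numpy, scipy, OpenCV 4.12 (cv2) and the standard library are available. Lean on these libraries where they do the work, as an engineer would, in place of code of your own. Each camera call takes 0.05 s, during which the arm holds its last target. There are 200 camera calls.

## Working session

There is one attempt and no reset: what is moved stays moved. The work goes in short steps, Python scripts to look and compute and a tool call to move; the robot and the scene stay as the last step left them, time stands still between calls to the robot, and variables do not carry over. Pictures are saved under pics/ and viewed, at most 10 in all, crops included, and the job is handed in when it is done.

Besides the shell and the picture viewer there is one more tool, called after "Emit:" in YAML: its name, and indented under it one key for each argument. move_arm: Moves the arm, as the interface text tells. Its arguments: {"type":"object","properties":{"deltas":{"type":"array"},"grip_force":{"type":"number"}},"required":["deltas"]}

```bash
mkdir -p pics; cat > h.py <<'E'
import numpy as np, cv2
from workcell import manip
def shot(n,f=None):
    c=manip.camera(n)
    if f: cv2.imwrite('pics/'+f,c['pixels'][:,:,::-1])
    return c
def undist(c,uv):
    uv=np.atleast_2d(np.array(uv,float)); K=c['K']
    d=(uv-[K[0,2],K[1,2]])/[K[0,0],K[1,1]]; s=d.copy()
    for _ in range(20): s=d/(1+c['k1']*(s**2).sum(1,keepdims=True))
    return s
def ray(c,uv):
    s=undist(c,uv); T=np.linalg.inv(c['camera_from_world'])
    d=np.c_[s[:,0],-s[:,1],-np.ones(len(s))]
    return T[:3,3], d@T[:3,:3].T
def atz(c,uv,z):
    o,d=ray(c,uv); return o+d*((z-o[2])/d[:,2])[:,None]
def deproj(c,uv):
    uv=np.atleast_2d(uv).astype(int); o,d=ray(c,uv); r=c['range_z'][uv[:,1],uv[:,0]]
    return (o+d*r[:,None])[r>0]
def proj(c,p):
    p=np.atleast_2d(p); q=p@c['camera_from_world'][:3,:3].T+c['camera_from_world'][:3,3]
    s=np.c_[q[:,0],-q[:,1]]/-q[:,2:]; s=s*(1+c['k1']*(s**2).sum(1,keepdims=True))
    return s*[c['K'][0,0],c['K'][1,1]]+[c['K'][0,2],c['K'][1,2]]
E
python3 - <<'E'
from h import *
for n in('top','side'):
    c=shot(n,n+'0.png')
    print(n,c['K'].tolist(),c['k1'],np.linalg.inv(c['camera_from_world'])[:3,3])
    for q in('chamber','lid','lid_bar','valve_grip','pointer_tip','mark','release_oil','tape_measure','tealight_cup','line_reel'):
        for m in manip.masks_of(c,q)[:2]:
            uv=np.argwhere(m['mask'])[:,::-1]; p=deproj(c,uv)
            print(q,round(m['p'],2),m['point'],len(uv),np.round(np.median(p,0),3) if len(p) else '',np.round(np.percentile(p,98,axis=0),3) if len(p) else '')
E
```

```text
top [[503.9181743599254, 0.0, 320.0151120469088], [0.0, 503.9181743599254, 195.8169622763942], [0.0, 0.0, 1.0]] 0.05562744385561174 [0.39176685 0.02549192 1.19267934]
chamber 0.74 [366.6, 188.7] 12902 [ 0.542 -0.073  0.103] [0.641 0.093 0.135]
lid 0.92 [337.6, 182.4] 7430 [ 0.555 -0.003  0.105] [0.644 0.097 0.14 ]
lid 0.29 [366.5, 188.1] 12825 [ 0.542 -0.072  0.103] [0.641 0.092 0.135]
lid_bar 0.77 [337.1, 180.9] 7356 [ 0.555 -0.003  0.105] [0.643 0.097 0.14 ]
valve_grip 0.57 [412.7, 213.7] 313 [ 0.476 -0.174  0.09 ] [ 0.495 -0.158  0.118]
pointer_tip 0.41 [415.3, 181.5] 20 [ 0.554 -0.18   0.079] [ 0.565 -0.174  0.082]
release_oil 0.63 [264.4, 151.9] 890 [0.616 0.145 0.124] [0.656 0.176 0.173]
release_oil 0.6 [367.8, 188.4] 12766 [ 0.543 -0.072  0.103] [0.641 0.092 0.136]
tape_measure 0.58 [263.2, 187.7] 545 [0.544 0.156 0.059] [0.561 0.193 0.067]
tealight_cup 0.91 [302.7, 240.7] 483 [0.431 0.069 0.029] [0.455 0.094 0.065]
tealight_cup 0.7 [338.5, 181.6] 7461 [ 0.555 -0.003  0.105] [0.645 0.097 0.14 ]
line_reel 0.57 [352.6, 247.1] 502 [ 0.415 -0.037  0.056] [ 0.44  -0.011  0.06 ]
side [[408.9686224322825, 0.0, 321.58697569092243], [0.0, 408.9686224322825, 197.58389329186326], [0.0, 0.0, 1.0]] 0.01625186158695005 [ 0.31336219 -0.77265161  0.49877317]
chamber 0.91 [348.5, 251.7] 12498 [ 0.531 -0.177  0.073] [0.633 0.081 0.114]
lid 0.69 [342.0, 204.5] 3450 [ 0.55  -0.031  0.104] [0.637 0.091 0.139]
lid_bar 0.59 [342.2, 205.6] 3652 [ 0.553 -0.032  0.104] [0.642 0.096 0.139]
valve_grip 0.66 [325.1, 251.8] 523 [ 0.473 -0.186  0.097] [ 0.491 -0.172  0.115]
pointer_tip 0.57 [325.7, 252.7] 599 [ 0.473 -0.186  0.095] [ 0.494 -0.164  0.115]
release_oil 0.74 [352.6, 165.0] 655 [0.621 0.132 0.121] [0.65  0.168 0.17 ]
tealight_cup 0.97 [282.6, 214.9] 555 [0.429 0.05  0.048] [0.455 0.09  0.061]
line_reel 0.6 [282.0, 244.5] 839 [ 0.413 -0.054  0.04 ] [ 0.441 -0.01   0.056]
```

```bash
python3 - <<'E'
import cv2,numpy as np
a=cv2.imread('pics/top0.png')[120:270,240:440]
cv2.imwrite('pics/a1.png',cv2.resize(a,None,fx=4,fy=4,interpolation=cv2.INTER_CUBIC))
E
```

```text
(no output)
```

View pics/a1.png

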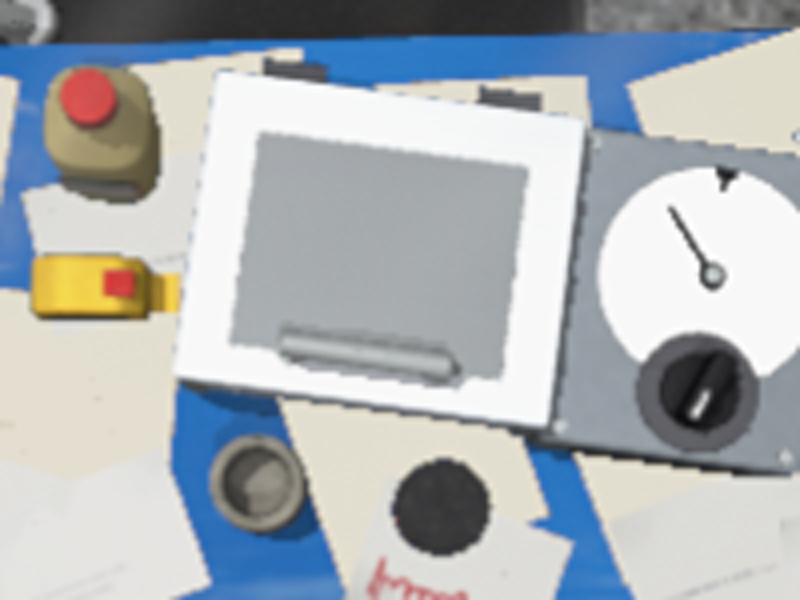

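```bash
python3 - <<'E'
from h import *
c=manip.camera('top'); s=manip.observe()
np.set_printoptions(precision=4,suppress=True)
print(s['position'],s['tcp_rot'],s['finger_gap'],s['time_s'])
z=lambda l,h:atz(c,np.array(l)/4+[240,120]-.375,h)
L=z([(220,72),(585,120),(552,425),(178,378)],.103);print(L)
print(z([(712,275),(726,178),(672,208)],.076), z([(675,420),(730,360)],.114))
w=manip.camera('wrist');T=np.linalg.inv(w['camera_from_world'])
R=np.array(s['tcp_rot']);print('cam in tool',R.T@(T[:3,3]-s['position']),R.T@T[:3,:3],w['K'][0,0])
# chamber fit from lid corners
m=manip.masks_of(c,'lid')[0]['mask']
cn=cv2.findContours(m.astype(np.uint8),0,2)[0];k=max(cn,key=cv2.contourArea);print(z(4*(cv2.boxPoints(cv2.minAreaRect(k))-240*np.array([1,.5])),.103))
E
```

```text
[0.1863 0.4908 0.2074] [[-0.9349  0.3549 -0.    ]
 [ 0.3549  0.9349 -0.    ]
 [ 0.     -0.     -1.    ]] 0.08567113824684305 1.15
[[ 0.6549  0.0832  0.103 ]
 [ 0.6237 -0.117   0.103 ]
 [ 0.4565 -0.0935  0.103 ]
 [ 0.4859  0.1083  0.103 ]]
[[ 0.54   -0.1881  0.076 ]
 [ 0.5946 -0.1982  0.076 ]
 [ 0.5782 -0.1674  0.076 ]] [[ 0.4573 -0.1578  0.114 ]
 [ 0.4888 -0.1885  0.114 ]]
cam in tool [ 0.0695  0.0006 -0.1671] [[-0.0011  0.9633  0.2684]
 [ 1.      0.0011  0.0003]
 [ 0.      0.2684 -0.9633]] 330.9522335943692
[[ 0.4856  0.113   0.103 ]
 [ 0.6595  0.0895  0.103 ]
 [ 0.6282 -0.1202  0.103 ]
 [ 0.4557 -0.093   0.103 ]]
```

Emit:
move_arm:
  deltas: [0,0,7.7,0,0,-0.014,-1,0,0,7.7,0,0,-0.014,-1,0,0,7.8,0,0,-0.014,-1,0,0,0,-0.055,-0.0185,0,-1,0,0,0,-0.055,-0.0185,0,-1,0,0,0,-0.055,-0.0185,0,-1,0,0,0,-0.055,-0.0185,0,-1,0,0,0,-0.055,-0.0185,0,-1]

```text
time_s: 2.25
position: [0.3205, 0.2316, 0.2496]
tcp_rot: [[-0.72, 0.694, 0.001], [0.694, 0.72, 0.0], [-0.0, 0.001, -1.0]]
ft_force: [1.0, 1.2, 1.2]
finger_gap: 0.0855
grasp_force: 0.0
```

Emit:
move_arm:
  deltas: [0,0,0,-0.055,-0.0185,0,-1,0,0,0,-0.055,-0.0185,0,-1,0,0,0,-0.055,-0.0185,0,-1,0,0,0,-0.055,-0.0185,0,-1,0,0,0,-0.055,-0.0185,0,-1,0,0,0,-0.055,-0.0185,0,-1,0,0,0,-0.055,-0.0185,0,-1,0,0,0,-0.055,-0.0185,0,-1]

```text
time_s: 3.25
position: [0.5344, -0.1806, 0.2494]
tcp_rot: [[-0.719, 0.695, 0.0], [0.695, 0.719, -0.0], [-0.0, 0.0, -1.0]]
ft_force: [0.7, -0.1, -0.4]
finger_gap: 0.0854
grasp_force: 0.0
```

```bash
python3 - <<'E'
from h import *
s=manip.observe();print(s['position'],s['tcp_rot'],s['ft_force'])
c=shot('wrist','w1.png')
np.save('w1.npy',np.array([c],dtype=object),allow_pickle=True)
for q in('valve_grip','pointer_tip','mark'):
    for m in manip.masks_of(c,q)[:2]:
        print(q,m['p'],m['point'],m['mask'].sum())
E
```

```text
[ 0.5344019  -0.18064849  0.24944154] [[-7.19298398e-01  6.94701169e-01  3.17055953e-04]
 [ 6.94701189e-01  7.19298446e-01 -6.10877781e-05]
 [-2.70495605e-04  1.76318807e-04 -9.99999948e-01]] [ 0.74267701 -0.07412863 -0.38774661]
valve_grip 0.57 [271.4, 132.7] 1581
pointer_tip 0.68 [325.8, 189.5] 250
mark 0.43 [342.1, 227.0] 53
```

View pics/w1.png

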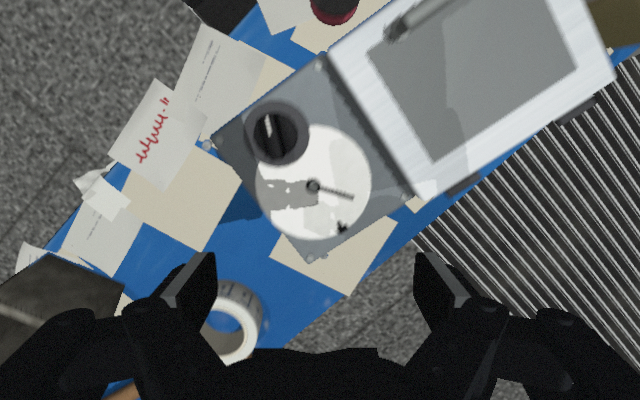

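```bash
python3 - <<'E'
import cv2
a=cv2.imread('pics/w1.png')[90:245,225:385]
cv2.imwrite('pics/w1c.png',cv2.resize(a,None,fx=3.8,fy=3.8,interpolation=cv2.INTER_CUBIC))
E
```

```text
(no output)
```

View pics/w1c.png

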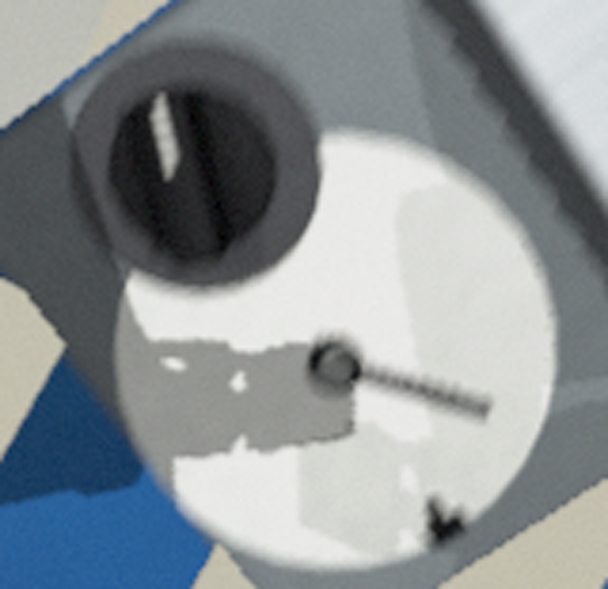

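```bash
python3 - <<'E'
from h import *
np.set_printoptions(precision=4,suppress=True)
c=np.load('w1.npy',allow_pickle=True)[0]
z=lambda l,h:atz(c,np.array(l)/3.8+[225,90]-.37,h)
a=lambda v:np.degrees(np.arctan2(v[1],v[0]))
P=z([(335,363),(489,408),(432,503),(445,528)],.076);print(P,[a(p-P[0]) for p in P[1:]],[np.linalg.norm((p-P[0])[:2]) for p in P[1:]])
print('flange',z([(195,165)],.084)); W=z([(160,95),(170,178)],.114);print('line',W,a(W[1]-W[0]))
W=z([(185,100),(225,240)],.114);print('edge',W,a(W[1]-W[0]))
# bar top points by depth, deck heights
v,u=np.mgrid[90:175,230:320];uv=np.c_[u.ravel(),v.ravel()];p=deproj(c,uv)
t=p[(p[:,2]>.108)&(p[:,2]<.12)];print(len(t))
if len(t)>10:
    b,(w,h),an=cv2.minAreaRect((t[:,:2]*1000).astype(np.float32));print(b,w,h,an)
    e,V=np.linalg.eigh(np.cov(t[:,:2].T));print(t.mean(0),a(V[:,1]),np.sqrt(e))
d=np.array([320,200]);print(deproj(c,[(330,215),(345,180),(300,220)]))
# lid yaw with top cam depth-based box
m=manip.masks_of(c,'lid')
E
```

```text
[[ 0.5394 -0.1888  0.076 ]
 [ 0.5787 -0.1667  0.076 ]
 [ 0.5882 -0.1975  0.076 ]
 [ 0.5964 -0.2     0.076 ]] [np.float64(29.254363030612044), np.float64(-10.086378460723344), np.float64(-11.104273709648314)] [np.float64(0.045072827412404946), np.float64(0.04960110761441917), np.float64(0.05810827047596593)]
flange [[ 0.4748 -0.1768  0.084 ]]
line [[ 0.4588 -0.1671  0.114 ]
 [ 0.4737 -0.1792  0.114 ]] -39.12991668769625
edge [[ 0.4636 -0.1637  0.114 ]
 [ 0.4931 -0.1803  0.114 ]] -29.4171426047853
723
(473.90655517578125, -176.5275115966797) 14.08944034576416 41.66759490966797 58.07429122924805
[ 0.4737 -0.1759  0.114 ] 147.9674494135084 [0.004  0.0118]
[[ 0.5771 -0.1992  0.0721]
 [ 0.5596 -0.1608  0.073 ]
 [ 0.5585 -0.227   0.0717]]
```

Emit:
move_arm:
  deltas: [0,0,-6,0,0,0,-1,0,0,-6,0,0,0,-1,0,0,0,0.0268,-0.0143,0,-1,0,0,0,0.0268,-0.0143,0,-1,0,0,0,0,0,0.04,-1,0,0,0,0,0,0.04,-1,0,0,0,0,0,0.03,-1,0,0,0,0,0,0,-1]

```text
time_s: 4.5
position: [0.4722, -0.1731, 0.1386]
tcp_rot: [[-0.849, 0.529, -0.003], [0.529, 0.849, 0.002], [0.003, 0.0, -1.0]]
ft_force: [-0.4, 0.3, 0.2]
finger_gap: 0.0857
grasp_force: 0.0
```

Emit:
move_arm:
  deltas: [0,0,0,-0.003,-0.002,0.02,-1,0,0,0,0,0,0.02,-1,0,0,0,0,0,0.008,-1,0,0,0,0,0,0,0,0,0,0,0,0,0,1,0,0,0,0,0,0,1,0,0,0,0,0,0,1,0,0,0,0,0,0,1]
  grip_force: 40

```text
time_s: 5.5
position: [0.4747, -0.1779, 0.0915]
tcp_rot: [[-0.848, 0.53, 0.0], [0.53, 0.848, -0.0], [-0.0, -0.0, -1.0]]
ft_force: [0.4, -0.0, -0.5]
finger_gap: -0.0
grasp_force: 0.0
```

```bash
python3 - <<'E'
from h import *
s=manip.observe();print(s['finger_gap'],s['grasp_force'],s['ft_force'],s['ft_torque'])
a=shot('wrist')['pixels'][50:250,200:420]; b=shot('side')['pixels'][150:300,240:420]
a=cv2.resize(a,(400,364));b=cv2.resize(b,(400,333))
o=np.zeros((364,800,3),np.uint8);o[:,:400]=a;o[:333,400:]=b
cv2.imwrite('pics/g1.png',o[:,:,::-1])
E
```

```text
-4.944674815210898e-05 0.0 [ 0.43763931 -0.03891839 -0.46061266] [ 0.0273894   0.00938936 -0.03720638]
```

View pics/g1.png

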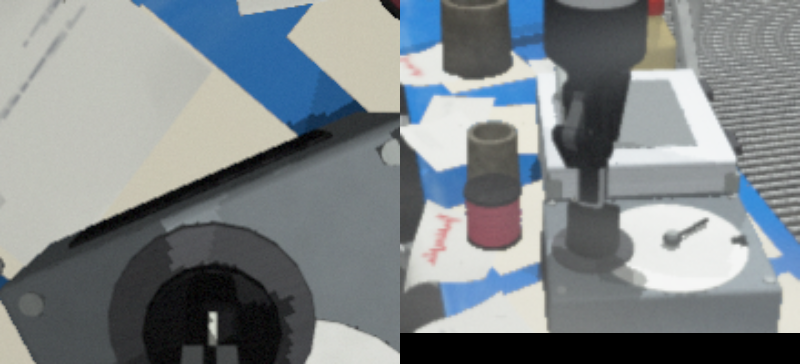

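```bash
python3 - <<'E'
from h import *
np.set_printoptions(precision=4,suppress=True)
c=shot('side')
print('tcp proj',proj(c,[[.4747,-.1779,.0915],[.4747,-.1779,.1105],[.474,-.1765,.114]]))
for v in range(225,266,3):
    p=deproj(c,[(327,v),(331,v)]);print(v,c['pixels'][v,327],p.ravel())
w=shot('wrist');print('wr',proj(w,[[.4747,-.1779,.0915],[.474,-.1765,.114]]))
E
```

```text
tcp proj [[325.9555 252.3965]
 [326.1096 243.355 ]
 [325.5552 241.3043]]
225 [42 44 46] [ 0.4659 -0.214   0.169   0.4781 -0.195   0.1568]
228 [42 49 50] [ 0.4725 -0.1901  0.149   0.4802 -0.1881  0.1468]
231 [50 51 52] [ 0.4721 -0.192   0.1443  0.4801 -0.1886  0.1412]
234 [57 57 62] [ 0.4725 -0.1908  0.1375  0.4801 -0.1892  0.1356]
237 [59 62 64] [ 0.4724 -0.1914  0.1319  0.4804 -0.1884  0.129 ]
240 [67 71 70] [ 0.4725 -0.1915  0.1259  0.4797 -0.1914  0.1249]
243 [107 112 112] [ 0.4739 -0.1866  0.1167  0.4821 -0.1835  0.1136]
246 [75 76 80] [ 0.4739 -0.1871  0.1109  0.4808 -0.1884  0.1106]
249 [83 84 84] [ 0.4748 -0.1842  0.1026  0.4812 -0.1873  0.1037]
252 [83 86 85] [ 0.4744 -0.186   0.0976  0.4809 -0.1889  0.0985]
255 [85 88 86] [ 0.4749 -0.1844  0.0901  0.4802 -0.1917  0.0941]
258 [88 87 89] [ 0.4748 -0.1852  0.0843  0.4809 -0.1897  0.0864]
261 [81 83 84] [ 0.4724 -0.1944  0.0845  0.4791 -0.1964  0.0848]
264 [81 81 80] [ 0.4712 -0.199   0.0815  0.4788 -0.1981  0.0796]
wr [[314.5433 240.8823]
 [316.1896 256.5858]]
```

```bash
python3 - <<'E'
from h import *
a=shot('wrist')['pixels'][130:330,235:395]; b=shot('side')['pixels'][190:280,280:370]
a=cv2.resize(a,(400,500),interpolation=2);b=cv2.resize(b,(400,400),interpolation=2)
o=np.zeros((500,800,3),np.uint8);o[:,:400]=a;o[:400,400:]=b
o=(255*(o/255.)**.5).astype(np.uint8)
cv2.imwrite('pics/g2.png',o[:,:,::-1])
E
```

```text
(no output)
```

View pics/g2.png

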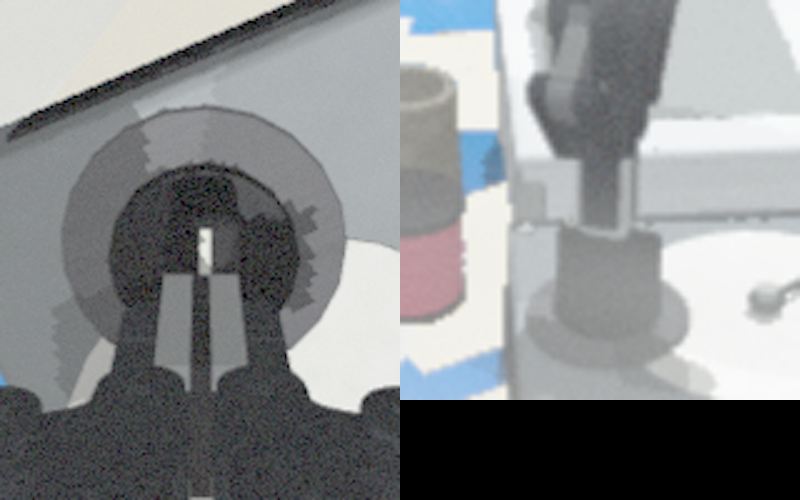

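```bash
python3 - <<'E'
from h import *
np.set_printoptions(precision=4,suppress=True)
c=shot('wrist');s=manip.observe();print(s['position'],s['qpos'],s['time_s'])
for n,uv in dict(deck=(245,200),flange=(275,205),line=(317,230),padL=(303,250),padL2=(303,262),padR=(326,250),padR2=(326,262),gap=(315,262)).items():
    print(n,deproj(c,[uv]))
E
```

```text
[ 0.4746 -0.1779  0.0914] [-0.5902  0.399   1.7035  0.      1.0392 -1.6027] 5.85
deck [[ 0.4385 -0.2041  0.0689]]
flange [[ 0.4494 -0.189   0.0755]]
line [[ 0.4622 -0.1687  0.1158]]
padL [[ 0.4614 -0.1752  0.1317]]
padL2 [[ 0.4617 -0.1749  0.1425]]
padR [[ 0.4667 -0.1672  0.1311]]
padR2 [[ 0.4665 -0.1675  0.1424]]
gap [[ 0.4645 -0.1712  0.1416]]
```

```bash
python3 - <<'E'
from h import *
np.set_printoptions(precision=4,suppress=True)
c=np.load('w1.npy',allow_pickle=True)[0]
R=np.array([[-.7193,.6947,0],[.6947,.7193,0],[0,0,-1]]);p0=np.array([.5344,-.1806,.2494])
for uv in [(200,260),(205,275),(190,270),(430,260),(425,275)]:
    for p in deproj(c,[uv]): print(uv,R.T@(p-p0))
c=shot('wrist');s=manip.observe();R=np.array(s['tcp_rot'])
v,u=np.mgrid[225:330,290:345];P=deproj(c,np.c_[u.ravel(),v.ravel()]);q=(P-s['position'])@R
q=q[(q[:,2]<-.015)&(abs(q[:,1])<.012)]
print(len(q)); h=np.histogram(q[:,2],bins=np.arange(-.09,0,.005));print(h[0],h[1]);print(np.percentile(q,[1,50,99],axis=0))
E
```

```text
(200, 260) [ 0.0128 -0.0447 -0.05  ]
(205, 275) [ 0.0075 -0.0425 -0.0522]
(190, 270) [ 0.0127 -0.0457 -0.058 ]
(430, 260) [ 0.0128  0.0446 -0.0501]
(425, 275) [ 0.0072  0.0426 -0.0517]
5091
[100 263 382 735 295 722 236 298 294 277 252 219  26 440   0   0   0] [-0.09  -0.085 -0.08  -0.075 -0.07  -0.065 -0.06  -0.055 -0.05  -0.045
 -0.04  -0.035 -0.03  -0.025 -0.02  -0.015 -0.01  -0.005]
[[-0.0074 -0.0093 -0.098 ]
 [ 0.0127  0.0008 -0.0623]
 [ 0.0188  0.0111 -0.0218]]
```

Emit:
move_arm:
  deltas: [0,0,0,0,0,0,-1,0,0,0,0,0,0,-1,0,0,0,0,0,0,-1,0,0,0,0,0,0,-1,0,0,0,0,0,0.012,-1,0,0,0,0,0,0.012,-1,0,0,0,0,0,0.006,-1,0,0,0,0,0,0,-1]

```text
time_s: 6.9
position: [0.4744, -0.1778, 0.0608]
tcp_rot: [[-0.848, 0.53, -0.001], [0.53, 0.848, 0.001], [0.001, 0.0, -1.0]]
ft_force: [0.6, -0.6, -0.2]
finger_gap: 0.0857
grasp_force: 0.0
```

Emit:
move_arm:
  deltas: [0,0,0,0,0,0,0.2,0,0,0,0,0,0,1,0,0,0,0,0,0,1,0,0,0,0,0,0,1,0,0,0,0,0,0,1,0,0,0,0,0,0,1,0,0,0,0,0,0,1,0,0,0,0,0,0,1]

```text
time_s: 7.9
position: [0.475, -0.1775, 0.0617]
tcp_rot: [[-0.848, 0.53, 0.001], [0.53, 0.848, 0.0], [-0.0, 0.001, -1.0]]
ft_force: [2.2, 5.1, 4.8]
finger_gap: 0.0132
grasp_force: 42.8
```

Emit:
move_arm:
  deltas: [0,0,5,0,0,0,1,0,0,8,0,0,0,1,0,0,8,0,0,0,1,0,0,8,0,0,0,1,0,0,8,0,0,0,1,0,0,8,0,0,0,1,0,0,8,0,0,0,1,0,0,5,0,0,0,1]

```text
time_s: 8.9
position: [0.4756, -0.177, 0.0617]
tcp_rot: [[0.003, 1.0, 0.002], [1.0, -0.003, 0.001], [0.001, 0.002, -1.0]]
ft_force: [6.9, 8.1, 1.9]
finger_gap: 0.0132
grasp_force: 42.6
```

```bash
python3 - <<'E'
from h import *
c=shot('side')
s=manip.observe();print(s['position'],s['ft_force'],s['ft_torque'],s['finger_gap'],np.degrees(np.arctan2(s['tcp_rot'][1][1],s['tcp_rot'][0][1])))
t=shot('top')
np.save('st.npy',np.array([c,t],dtype=object),allow_pickle=True)
print('side pivot',proj(c,[.5394,-.1888,.076]),'top',proj(t,[.5394,-.1888,.076]))
a=c['pixels'][215:275,330:400];b=t['pixels'][150:210,390:460]
o=np.hstack([cv2.resize(x,(400,343),interpolation=2) for x in(a,b)])
cv2.imwrite('pics/p1.png',o[:,:,::-1])
E
```

```text
[ 0.4756264  -0.17704274  0.06170633] [6.36095481 8.03711851 1.32451911] [ 1.27924584 -0.91368632 -0.07008657] 0.013481173320455935 -0.3788371136260206
side pivot [[361.78663232 258.29723331]] top [[417.95123633 188.61786742]]
```

View pics/p1.png

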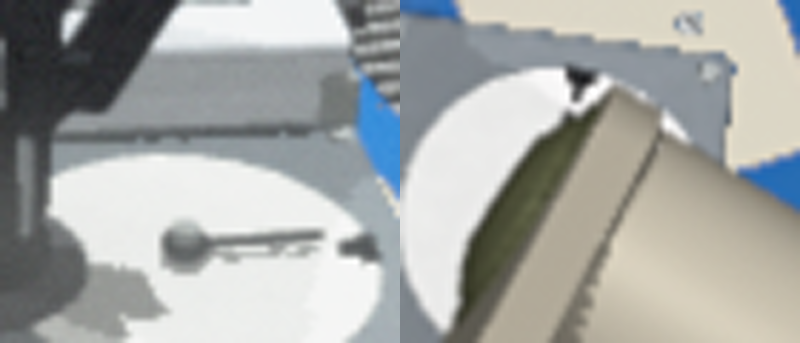

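```bash
python3 - <<'E'
from h import *
np.set_printoptions(precision=4,suppress=True)
c,t=np.load('st.npy',allow_pickle=True)
a=lambda v:np.degrees(np.arctan2(v[1],v[0]))
P=np.array([.5394,-.1888,0])
for h in(.074,.078):
  z=lambda l:atz(c,np.array(l)/5.714+[330,215]-.41,h)
  Q=z([(210,243),(322,234),(340,244),(360,247)]);print(Q,'dir',a(Q[1]-Q[0]),[a(q-P) for q in Q[1:]])
Q=atz(t,(np.array([(578,100),(578,75)])-[400,0])/5.714+[390,150]-.41,.076);print('top mark',Q,[a(q-P) for q in Q])
E
```

```text
[[ 0.5499 -0.1843  0.074 ]
 [ 0.5869 -0.1878  0.074 ]
 [ 0.5904 -0.1944  0.074 ]
 [ 0.596  -0.1975  0.074 ]] dir -5.272758012305101 [np.float64(1.2497054311067592), np.float64(-6.293367864836263), np.float64(-8.714056319317155)]
[[ 0.5476 -0.1899  0.078 ]
 [ 0.5844 -0.1933  0.078 ]
 [ 0.5878 -0.1999  0.078 ]
 [ 0.5933 -0.2029  0.078 ]] dir -5.272758012305127 [np.float64(-5.6792211997430195), np.float64(-12.884891946786151), np.float64(-14.641709637881902)]
top mark [[ 0.5879 -0.1971  0.076 ]
 [ 0.5978 -0.1975  0.076 ]] [np.float64(-9.656258118322672), np.float64(-8.437938549150923)]
```

Emit:
move_arm:
  deltas: [0,0,3,0,0,0,1,0,0,3,0,0,0,1,0,0,2.2,0,0,0,1,0,0,0,0,0,0,1,0,0,0,0,0,0,1,0,0,0,0,0,0,1,0,0,0,0,0,0,1,0,0,0,0,0,0,1]

```text
time_s: 10.0
position: [0.4757, -0.177, 0.0617]
tcp_rot: [[0.143, 0.99, 0.003], [0.99, -0.143, 0.001], [0.001, 0.002, -1.0]]
ft_force: [7.2, 7.4, 2.3]
finger_gap: 0.0133
grasp_force: 42.6
```

```bash
python3 - <<'E'
from h import *
c=shot('side')
s=manip.observe();print(s['position'],s['ft_force'],s['ft_torque'],np.degrees(np.arctan2(s['tcp_rot'][1][1],s['tcp_rot'][0][1])))
np.save('st2.npy',np.array([c],dtype=object),allow_pickle=True)
cv2.imwrite('pics/p2.png',cv2.resize(c['pixels'][240:275,355:400],(720,560),interpolation=2)[:,:,::-1])
E
```

```text
[ 0.47573744 -0.17705852  0.06170622] [7.91060662 6.92582847 1.19802681] [ 1.36390474 -1.10802393 -0.02789181] -8.203767381359144
```

View pics/p2.png

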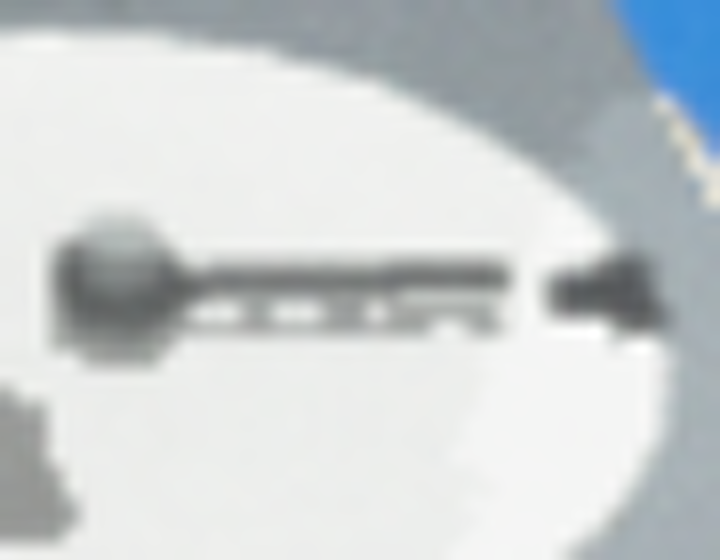

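Emit:
move_arm:
  deltas: [0,0,0,0,0,0,0.5,0,0,0,0,0,0,-0.5,0,0,0,0,0,0,-0.5,0,0,0,0,0,-0.06,-0.5,0,0,0,0,0,-0.06,-0.5,0,0,0,0,0,-0.06,-1,0,0,0,-0.033,0.027,0,-1,0,0,0,-0.033,0.027,0,-1]

```text
time_s: 11.05
position: [0.5192, -0.252, 0.2423]
tcp_rot: [[0.142, 0.99, 0.001], [0.99, -0.142, -0.001], [-0.001, 0.001, -1.0]]
ft_force: [-0.8, 0.2, -1.7]
finger_gap: 0.0857
grasp_force: 0.0
```

```bash
python3 - <<'E'
from h import *
np.set_printoptions(precision=4,suppress=True)
s=manip.observe();print(s['position'],s['joint_velocities'])
manip.camera('side');manip.camera('side')
c=shot('wrist','w2.png');s=manip.observe();print(s['position'])
np.save('w2.npy',np.array([c],dtype=object),allow_pickle=True)
q=proj(c,[[.5394,-.1888,.076],[.4745,-.1765,.114],[.483,.008,.133]]);print(q)
u,v=q[0].astype(int);x0=max(u-60,0);y0=max(v-60,0);print(x0,y0)
cv2.imwrite('pics/w2c.png',cv2.resize(c['pixels'][y0:y0+120,x0:x0+120],(600,600),interpolation=2)[:,:,::-1])
for m in manip.masks_of(c,'lid_bar')[:1]: print(m['p'],m['point'],m['mask'].sum())
v,u=np.mgrid[0:400,0:640];P=deproj(c,np.c_[u.ravel(),v.ravel()])
t=P[(P[:,2]>.132)&(P[:,2]<.145)&(abs(P[:,0]-.483)<.06)&(abs(P[:,1]-.008)<.1)];print(len(t),t.mean(0) if len(t) else 0)
if len(t)>20: print(cv2.minAreaRect((t[:,:2]*1000).astype(np.float32)))
E
```

```text
[ 0.5192 -0.252   0.2423] [-0.2394  0.6725 -0.9101  0.0002  0.2591 -0.2335]
[ 0.5187 -0.2521  0.2404]
[[ 327.5183  109.4256]
 [ 251.8803  106.5043]
 [ 206.4417 -176.9335]]
267 49
0.74 [323.3, 3.7] 1395
0 0
```

View pics/w2c.png

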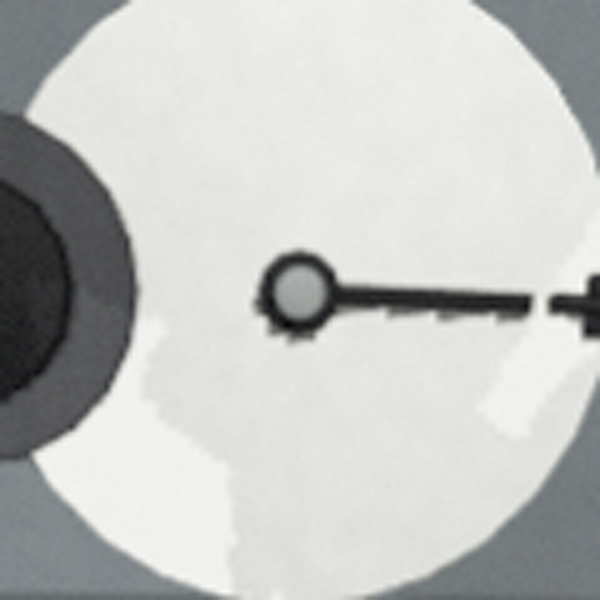

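```bash
python3 - <<'E'
from h import *
np.set_printoptions(precision=4,suppress=True)
for n in('top','side'):
    c=shot(n)
    m=manip.masks_of(c,'lid')[0]['mask'];uv=np.argwhere(m)[:,::-1];P=deproj(c,uv)
    t=P[(P[:,2]>.122)&(P[:,2]<.15)&(P[:,0]<.54)&(P[:,0]>.44)&(abs(P[:,1])<.1)];print(n,len(t),np.median(t,0),t[:,2].max())
    print(cv2.minAreaRect((t[:,:2]*1000).astype(np.float32)))
    e,V=np.linalg.eigh(np.cov(t[:,:2].T));print(np.sqrt(e),np.degrees(np.arctan2(V[1,1],V[0,1])),t[:,1].min(),t[:,1].max())
c=shot('top');print(atz(c,np.array([(282,338),(457,364)])/4+[240,120]-.375,.137))
E
```

```text
top 275 [0.4937 0.0068 0.1398] 0.14666247837194635
((494.36712646484375, 5.899562835693359), (87.99131774902344, 13.87761116027832), 81.25611877441406)
[0.004  0.0254] 80.99977309559173 -0.03716457984846562 0.048974066670349016
side 147 [ 0.491  -0.0132  0.1385] 0.14133035907722974
((493.92694091796875, 5.777942657470703), (91.79124450683594, 13.902267456054688), 80.82838439941406)
[0.0038 0.0278] 81.56495327339184 -0.039667767993802006 0.04997885389674206
[[ 0.503   0.0507  0.137 ]
 [ 0.4874 -0.041   0.137 ]]
```

Emit:
move_arm:
  deltas: [0,0,0.8,0,0,0,-1,0,0,0,0.0418,-0.0107,0,-1,0,0,0,0.0418,-0.0107,0,-1,0,0,0,0.0418,-0.0107,0,-1,0,0,0,0.0418,-0.0107,0,-1,0,0,0,0.0418,-0.0107,0,-1,0,0,0,0.0418,-0.0107,0,-1,0,0,0,0,0,0,-1]
  grip_force: 40

```text
time_s: 12.5
position: [0.494, 0.0091, 0.2418]
tcp_rot: [[0.153, 0.988, 0.001], [0.988, -0.153, 0.0], [0.0, 0.001, -1.0]]
ft_force: [0.1, -0.6, -0.2]
finger_gap: 0.0852
grasp_force: 0.0
```

Emit:
move_arm:
  deltas: [0,0,0,-0.003,0.0005,0.03,-1,0,0,0,0,0,0.03,-1,0,0,0,0,0,0.03,-1,0,0,0,0,0,0.03,-1,0,0,0,0,0,0.024,-1,0,0,0,0,0,0.012,-1,0,0,0,0,0,0,-1,0,0,0,0,0,0,-0.5]

```text
time_s: 13.5
position: [0.495, 0.0035, 0.0863]
tcp_rot: [[0.156, 0.988, 0.002], [0.988, -0.156, -0.0], [-0.0, 0.002, -1.0]]
ft_force: [-0.1, -0.2, -0.3]
finger_gap: 0.0698
grasp_force: 0.0
```

Emit:
move_arm:
  deltas: [0,0,0,0,0,0,0.2,0,0,0,0,0,0,1,0,0,0,0,0,0,1,0,0,0,0,0,0,1,0,0,0,0,0,0,1,0,0,0,0,0,0,1,0,0,0,0,0,0,1,0,0,0,0,0,0,1]

```text
time_s: 14.5
position: [0.4941, 0.0038, 0.0856]
tcp_rot: [[0.156, 0.988, -0.001], [0.988, -0.156, 0.0], [-0.0, -0.001, -1.0]]
ft_force: [-5.5, -0.3, 5.8]
finger_gap: 0.0128
grasp_force: 38.9
```

Emit:
move_arm:
  deltas: [0,0,0,0,0,0,1,0,0,0,0,0,0,1,0.6,0,0,0,0,-0.0015,1,0.6,0,0,0,0,-0.0015,1,0.6,0,0,0,0,-0.0015,1,0.6,0,0,0,-0.0001,-0.0015,1,0.6,0,0,0,-0.0001,-0.0015,1,0.6,0,0,0,-0.0001,-0.0015,1]
  grip_force: 80

```text
time_s: 15.5
position: [0.4931, 0.004, 0.0936]
tcp_rot: [[0.156, 0.986, -0.067], [0.988, -0.156, 0.011], [0.0, -0.067, -0.998]]
ft_force: [-7.1, 1.0, -3.3]
finger_gap: 0.0116
grasp_force: 78.4
```

Emit:
move_arm:
  deltas: [0.67,0,0,0,-0.0002,-0.0018,1,0.67,0,0,0,-0.0002,-0.0018,1,0.67,0,0,0,-0.0002,-0.0018,1,0.67,0,0,0,-0.0002,-0.0018,1,0.67,0,0,0,-0.0002,-0.0018,1,0.67,0,0,0,-0.0002,-0.0018,1,0.67,0,0,0,-0.0003,-0.0018,1,0,0,0,0,0,0,1]

```text
time_s: 16.5
position: [0.4941, 0.0038, 0.1072]
tcp_rot: [[0.156, 0.977, -0.143], [0.988, -0.154, 0.023], [0.0, -0.145, -0.989]]
ft_force: [-4.4, -0.4, -1.5]
finger_gap: 0.0115
grasp_force: 78.6
```

```bash
python3 - <<'E'
from h import *
np.set_printoptions(precision=4,suppress=True)
s=manip.observe();print(s['position'],s['ft_force'],s['finger_gap'],s['grasp_force'])
c=shot('side')
b=c['pixels'][150:300,240:440];cv2.imwrite('pics/l1.png',cv2.resize(b,(800,600),interpolation=2)[:,:,::-1])
m=manip.masks_of(c,'lid')[0]['mask'];P=deproj(c,np.argwhere(m)[:,::-1])
ux=np.array([.988,-.156]);q=(P[:,:2]-[.556,-.005])@ux;uy=(P[:,:2]-[.556,-.005])@[.156,.988]
k=(abs(q)<.06)&(abs(uy)<.08)&(P[:,2]>.09)&(P[:,2]<.14);q,zz=q[k],P[k,2]
for _ in range(6):
    f=np.polyfit(q,zz,1);r=abs(zz-np.polyval(f,q));g=r<max(.003,1.5*np.median(r));q,zz=q[g],zz[g]
print(len(q),'angle',-np.arctan(f[0]),'z at hinge',np.polyval(f,.085))
E
```

```text
[0.4941 0.0038 0.1072] [-4.3806 -0.3522 -1.5439] 0.0115431241937211 78.58774065971375
1510 angle 0.14446029782133998 z at hinge 0.10445889097169717
```

View pics/l1.png

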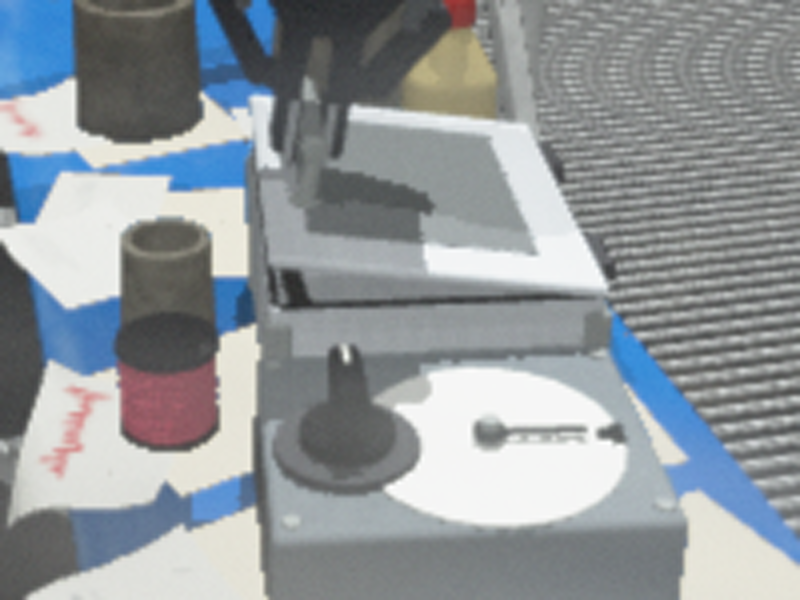

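The side view shows the lid held open in the fingers, with a measured angle of about 0.144 rad. The pointer tip at (585,432) points at the tab at (610,433), and the cup and reel are still standing.

```bash
python3 -c "
from workcell import manip
manip.camera('top');s=manip.observe();print(s['joint_velocities'],s['ft_force'])
print(manip.hand_in())"
```

```text
[-0.00114059 -0.00053794  0.00226494 -0.00039468 -0.00030558  0.00032942] [-3.18273574  0.64820235 -0.6753534 ]
the job is handed in; nothing more can be done
None
```

The job is handed in: the pointer was within about 1 mm of the mark by eye, and the lid was held still at about 0.144 rad (front edge about 25 mm up), but hand-in returned no verdict.

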